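# Rebuild the banding wheel's spindle stack

## Task

Rebuild the potter's banding wheel: thread the wide collar down the spindle first, fully home on the base, then the tall sleeve on top of it, fully home on the collar. Both have square bores and the spindle may face any way, so feel for the fit: turn each gently until it drops over the square, and do not jam or ram it. Leave the other things on the table where they are.

Things in the scene. Friction and masses are not known exactly. Their poses are not given: they have to be found in the camera images.
- base: Foot of the banding wheel, fixed to the table: dark disc 170 mm across, 20 mm thick, with a central round boss 56 mm across, its top (the seat) 42 mm above the table. From the seat rises a bright steel spindle: a square bar 20 x 20 mm and 45 mm tall, then a round nose 18 mm tall. Origin at the centre of its underside, z up.
- base_seat (a point): Centre of the seat on top of the boss, 42 mm above the table, where the collar rests when home. The heading of the spindle's square is NOT that of the base and is not reported: it must be felt or seen. The spindle is too stiff to turn.
- base_tip (a point): Tip of the spindle's nose, 63 mm above the seat, on its axis. The nose is 10 mm across at the tip and 19 mm for its lowest 5 mm, and enters a bore at any yaw; then the square's corners stop a ring, 45 mm above the seat, unless it is turned to match within about 7 degrees.
- collar: The wide collar: bare aluminium, round outside, 66 mm across, 30 mm tall, standing on the table. Square bore 22.8 x 22.8 mm right through, its sides parallel to the body's x and y axes. Origin at the centre of its underside, z up.
- sleeve: The tall sleeve: bare aluminium, round outside, 46 mm across, 60 mm tall, standing on the table. Square bore 22.8 x 22.8 mm right through, its sides parallel to the body's x and y axes. Home on the collar, its underside is 30 mm above the seat. Origin at the centre of its underside, z up.
- kiln_prop: hollow white kiln prop, 52 mm wide, 50 mm tall, round bore; bystander.
- glaze_bowl: blue bowl, 100 mm wide, 45 mm tall; bystander.
- paddle: wooden spatula lying flat, 180 mm long; bystander.
- slip_brush: brush lying flat, 170 mm long; bystander.
- mug: terracotta mug, 80 mm wide, 90 mm tall; bystander.
- glaze_jar: amber jar, 80 mm wide, 100 mm tall; bystander.
- test_vase: white vase, 90 mm wide, 115 mm tall; bystander.

How it is judged:
By the outcome, as a careful person would: the job done as asked, in the order asked, and still so for the second after the job is handed in, with the robot touching nothing.
It also fails if it takes over 72 s, if anything falls off the work surface, if the arm or the gripper's body presses on something with over 40 N, if the wrist force passes 120 N, or if a joint passes its speed limit or range.

## Robot

A 6-joint arm with a two-finger parallel gripper is mounted at the origin on the work surface. World frame = base frame: x ahead of the robot, y to its left, z up, the work surface at z = 0. Lengths are in m, angles in rad, forces in N, time in s.
With the tool pointing down it reaches from about 0.25 to 0.775 m from the base axis. Payload 4 kg.
Tool frame: the origin (TCP) lies midway between the tips of the shut fingers; the grasp point (between the pads) lies 19 mm behind it; z points along the fingers, y is the line along which they close (so a half turn about z gives the same grasp; the last joint's range is limited). The gripper opens to 94 mm and grips with 3 to 60 N. Pads are 16 mm wide; open, the fingers measure 119 mm over their backs; the gripper's body (75 mm by 177 mm) begins 78 mm behind the grasp point.
Start: joints at [1.152, 0.087, 1.371, -0, 1.684, -0.103], TCP at [0.171, 0.523, 0.206] pointing down, gripper open.
Joint ranges: [-3.1, 3.1], [-0.76, 2.03], [0.27, 2.55], [-1.08, 4.22], [0.17, 2.65], [-2.57, 2.57]. Speed limits (rad/s): [2.79, 2.79, 3.14, 3.14, 3.14, 3.14].

## Interface

Orientations are given as [roll, pitch, yaw] about the fixed x, y, z axes, in that order (R = Rz(yaw) Ry(pitch) Rx(roll)).
In Python, from bench import robot gives the robot as it stands. The module is installed in compiled form; this text tells all that it offers.
- The arm moves only by the tool arm_command, never from a script. Its argument "targets" is a list of rows, each a list of 4 numbers: the shift along the world's x, y, z as a fraction of full scale, then the turn about the world's z as a fraction of full scale. A call has 1 to 8 rows; each row is the pose to reach, as a shift and turn from the pose commanded when the call began; what a row does not reach only later rows make up. Full scale, the value 1, is 0.5 m for a shift and 120 degrees for a turn. A row lasts 1/12 s, in which the tool goes at most 41.7 mm and 7.16 degrees, less where a joint would pass 70% of its speed; a pose out of reach is approached as far as the arm can. A call with a number of a shift or a turn outside -1 to 1 is refused whole. A call with a gripper value outside its range is refused whole. "claw" is the closure, from 0 (fully open) to 1 (shut), set as the call begins (left out, the last holds). The fingers move at their own pace and stop on an object; the grip force is fixed at half the most. Time passes only in rows, so rows that repeat a pose let the fingers close. It gives the time, the measured TCP pose, the force, the opening and the grip force at its end, in the units of the state.
- robot.get_obs(): the state, without advancing time (a new reading comes with each control period).
- robot.snapshot(name): name is "scene" or "side" or "wrist"; returns the picture (384x512x3 uint8, red, green, blue); there is no depth.
- robot.camera_info(name): a dict with "vfov" (degrees; the focal length in pixels is half the picture's height over the tangent of half this angle, whatever the lens; pixels are square), "cx", "cy" (the principal point, pixels), "k1" (the pictures are not rectified: a ray, as slopes to the right and down, at radius r is drawn at 1 + k1 r^2 times it, then the intrinsics apply), "extrinsics" (4x4, takes a point from camera to world coordinates); the wrist camera has in their place "T_tool_cam" (4x4, takes a point from camera to tool coordinates, whose origin is the TCP and whose axes are the flange's). Camera axes: x right, y up, looking along -z (the intrinsics and any distortion apply to the point x, -y, -z); pixel columns grow to the right and rows downward; lengths in m; the calibration is good to about 2 mm. A picture is of the moment at which its call begins: read the wrist's pose just before it. camera_info takes no time and is no camera call.
- robot.close_job(): hands the job in; it is judged then, once.
The state is a dict: "time": time; "joint_positions": joint angles; "qvel": joint speeds; "joint_torque": joint torques, N m; "tool_pos": TCP position; "ee_rot": TCP orientation; "wrist_force": force on the tool from outside, world axes, zero at the start; "wrist_torque": the same for the moment, N m; "width": finger opening in m; "finger_force": force on a finger pad.
Only numpy, scipy, OpenCV 4.12 (cv2) and the standard library are available. Lean on these libraries where they do the work, as an engineer would, in place of code of your own. Each camera call takes 0.05 s, during which the arm holds its last target. There are 200 camera calls.

## Working session

There is one attempt and no reset: what is moved stays moved. The work goes in short steps, Python scripts to look and compute and a tool call to move; the robot and the scene stay as the last step left them, time stands still between calls to the robot, and variables do not carry over. Pictures are saved under pics/ and viewed, at most 10 in all, crops included, and the job is handed in when it is done.

Besides the shell and the picture viewer there is one more tool, called after ">>>" by a JSON object that holds its "fn" and its "kwargs". arm_command: Moves the arm, as the interface text tells. Shift numbers are shares of 0.5 m and turn numbers shares of 120 degrees, none past 1 either way. Its arguments: {"type":"object","properties":{"targets":{"type":"array"},"claw":{"type":"number"}},"required":["targets"]}

```bash
mkdir -p pics; cat > h.py <<'E'
import numpy as np, cv2
from scipy.spatial.transform import Rotation as R
from bench import robot
def cam(name):
    i=robot.camera_info(name)
    if name=="wrist":
        o=robot.get_obs(); T=np.eye(4); T[:3,3]=o["tool_pos"]
        r=np.array(o["ee_rot"]); T[:3,:3]=R.from_euler("xyz",r).as_matrix() if r.shape==(3,) else r
        E=T@np.array(i["T_tool_cam"])
    else: E=np.array(i["extrinsics"])
    return dict(f=192/np.tan(np.radians(i["vfov"])/2),cx=i["cx"],cy=i["cy"],k1=i["k1"],E=E)
def ray(c,u,v):
    d=np.array([(u-c["cx"])/c["f"],(v-c["cy"])/c["f"]]); s=d.copy()
    for _ in range(20): s=d/(1+c["k1"]*(s@s))
    w=c["E"][:3,:3]@np.array([s[0],-s[1],-1.]); return c["E"][:3,3],w/np.linalg.norm(w)
def atz(c,u,v,z):
    o,d=ray(c,u,v); return o+d*(z-o[2])/d[2]
def proj(c,p):
    q=c["E"][:3,:3].T@(np.array(p)-c["E"][:3,3]); s=np.array([q[0],-q[1]])/-q[2]
    s=s*(1+c["k1"]*(s@s)); return s*c["f"]+[c["cx"],c["cy"]]
def tri(rs):
    A=0;b=0
    for o,d in rs:
        P=np.eye(3)-np.outer(d,d);A=A+P;b=b+P@o
    return np.linalg.solve(A,b)
E
python3 - <<'E'
from h import *
o=robot.get_obs();print(o)
ims={}
for n in("scene","side","wrist"):
    c=cam(n); print(n,c["E"].round(3).tolist(),c["f"],c["k1"],c["cx"],c["cy"])
    im=robot.snapshot(n)[:,:,::-1]; cv2.imwrite(f"pics/{n}0.png",im)
E
```

```text
{'time': 0.0, 'joint_positions': array([ 1.15193309e+00,  8.79666205e-02,  1.37224845e+00, -3.08801267e-05,
        1.68354470e+00, -1.03082079e-01]), 'qvel': array([-5.43129599e-04,  7.19994172e-05,  1.25967130e-03,  1.14501611e-03,
       -3.52235764e-03, -5.62688688e-04]), 'joint_torque': array([ 9.43650703e-04, -3.40191472e+01, -3.02423179e+01,  7.19784549e-02,
        3.29534907e-02, -1.76598269e-04]), 'tool_pos': array([0.17059534, 0.52231456, 0.20430074]), 'ee_rot': array([-3.13943388e+00, -1.92466964e-04,  2.82580785e+00]), 'wrist_force': array([ 0.36037477,  0.08338868, -0.43064306]), 'wrist_torque': array([ 0.03454764, -0.0284342 , -0.0079342 ]), 'finger_force': 0.0, 'width': 0.09451051221837385}
scene [[-0.42, -0.672, 0.609, 1.444], [0.907, -0.299, 0.296, 0.426], [-0.017, 0.677, 0.735, 1.109], [0.0, 0.0, 0.0, 1.0]] 436.72115259268037 -0.164349333254984 252.2418589149687 192.50314330468407
side [[0.662, 0.593, -0.458, 0.01], [-0.749, 0.511, -0.421, -0.561], [-0.016, 0.622, 0.783, 1.156], [0.0, 0.0, 0.0, 1.0]] 425.209463921585 0.03151865840039341 252.50918383655358 188.36154834994323
wrist [[0.311, -0.91, -0.274, 0.09], [0.95, 0.298, 0.091, 0.549], [-0.001, -0.288, 0.958, 0.385], [0.0, 0.0, 0.0, 1.0]] 266.9519215696555 -0.01713080668529792 254.35157919795168 189.71565190870203
```

View pics/scene0.png

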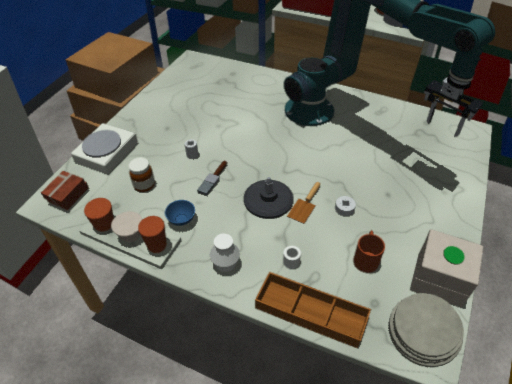

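View pics/side0.png

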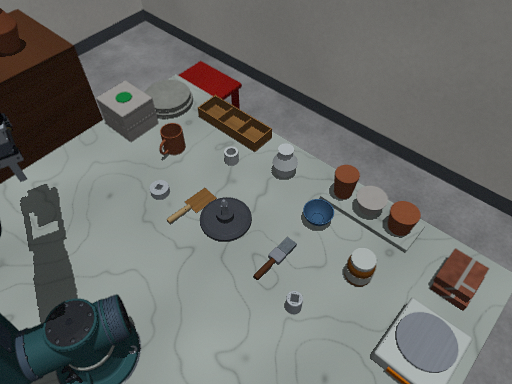

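The scene view shows the collar near (345,205), the sleeve near (192,147), the spindle near (268,185) and the prop at (292,256). The side view shows the collar at (160,189), the sleeve at (295,300) and the spindle at (226,207). I'll enlarge these.

```bash
python3 - <<'E'
from h import *
a=cv2.imread("pics/scene0.png");b=cv2.imread("pics/side0.png")
def cr(im,u,v): return cv2.resize(im[v-16:v+16,u-16:u+16],(256,256),interpolation=cv2.INTER_CUBIC)
m=np.vstack([np.hstack([cr(a,345,205),cr(a,192,147),cr(a,268,187)]),np.hstack([cr(b,160,189),cr(b,295,300),cr(b,226,207)])])
cv2.imwrite("pics/m.png",m)
E
```

```text
(no output)
```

View pics/m.png

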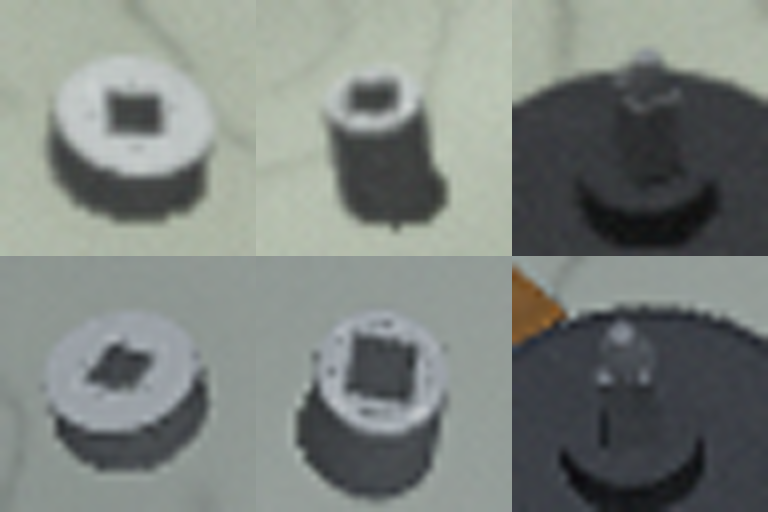

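Read from the crops: the collar top is centred at scene (345.4,202.9) and side (158.9,186.8). The sleeve top is at scene (190.4,142.6) and side (294.1,298). The tip is at scene (268.5,177.6) and side (223.1,199.8). Bore corners are visible on both rings.

```bash
python3 - <<'E'
from h import *
a=cam("scene");b=cam("side")
for n,p,q in(("collar",(345.4,202.9),(158.9,186.8)),("sleeve",(190.4,142.6),(294.1,298)),("tip",(268.5,177.6),(223.1,199.8))):
    x=tri([ray(a,*p),ray(b,*q)]);print(n,x.round(4),proj(a,x)-p,proj(b,x)-q, np.hypot(*x[:2]))
def f(c,pts,ox,oy,u0,v0,z):
    P=np.array([atz(c,u0+(x-ox)/8-.5,v0+(y-oy)/8-.5,z) for x,y in pts]);e=np.roll(P,-1,0)-P
    print(P.mean(0).round(4),np.degrees(np.arctan2(e[:,1],e[:,0])).round(0)%90,np.hypot(e[:,0],e[:,1]).round(4))
f(a,[(110,93),(158,95),(162,133),(108,132)],0,0,329,189,.03)
f(b,[(122,343),(153,353),(125,388),(87,375)],0,256,144,173,.03)
f(a,[(352,82),(397,82),(397,108),(350,108)],256,0,176,131,.06)
f(b,[(352,337),(417,342),(412,398),(348,392)],256,256,279,284,.06)
E
```

```text
collar [0.4663 0.292  0.0289] [ 0.062584 -0.024585] [0.06309015 0.02065027] 0.550147526420284
sleeve [ 0.4397 -0.3095  0.0594] [ 0.21837759 -0.02267574] [0.29761494 0.02757064] 0.537666255630781
tip [0.5314 0.0431 0.1054] [ 0.2345489  -0.06325661] [0.2484805  0.05166869] 0.5331482451488262
[0.4665 0.2914 0.03  ] [21. 21. 22. 15.] [0.02   0.0209 0.0223 0.0217]
[0.4674 0.2942 0.03  ] [19. 15. 18.  6.] [0.0151 0.0211 0.0186 0.0214]
[ 0.4397 -0.311   0.06  ] [23. 30. 23. 28.] [0.0211 0.0184 0.0218 0.0184]
[ 0.4407 -0.3083  0.06  ] [36. 33. 35. 34.] [0.0222 0.0204 0.0216 0.02  ]
```

>>> {"fn": "arm_command", "kwargs": {"targets": [[0.05, -0.067, 0, 0], [0.11, -0.147, 0, 0], [0.17, -0.227, 0, 0], [0.23, -0.307, 0, 0], [0.29, -0.387, 0, 0], [0.35, -0.467, 0, 0], [0.41, -0.547, 0, 0], [0.47, -0.627, 0, 0]], "claw": 0}}

```text
time: 0.82
tool_pos: [0.3713, 0.2543, 0.2054]
ee_rot: [3.141, 0.0, 2.826]
wrist_force: [0.8, 0.9, -0.0]
width: 0.094
finger_force: 0.0
```

>>> {"fn": "arm_command", "kwargs": {"targets": [[0.05, -0.067, 0, 0], [0.11, -0.147, 0, 0], [0.17, -0.227, 0, 0], [0.21, -0.28, 0, 0], [0.24, -0.32, 0, 0], [0.25, -0.331, 0, 0], [0.25, -0.331, 0, 0], [0.25, -0.331, 0, 0]]}}

```text
time: 1.48
tool_pos: [0.4952, 0.091, 0.205]
ee_rot: [3.141, -0.002, 2.825]
wrist_force: [0.7, 0.4, 1.0]
width: 0.094
finger_force: 0.0
```

```bash
python3 - <<'E'
from h import *
o=robot.get_obs();c=cam("wrist");im=robot.snapshot("wrist")[:,:,::-1]
print(o["time"],o["tool_pos"],o["ee_rot"],o["joint_positions"]); np.save("c1.npy",c,allow_pickle=True)
u,v=proj(c,[.5314,.0431,.1]).round().astype(int);print(u,v)
cv2.imwrite("pics/w1.png",im)
k=cv2.resize(im[max(v-60,0):v+60,max(u-60,0):u+60],None,fx=5,fy=5,interpolation=cv2.INTER_CUBIC);print(max(u-60,0),max(v-60,0),k.shape)
k=cv2.convertScaleAbs(k,alpha=1.7,beta=10)
cv2.imwrite("pics/w1c.png",k)
E
```

```text
1.4833 [0.49524968 0.09098137 0.20504814] [ 3.14120089e+00 -1.71809440e-03  2.82528630e+00] [ 6.83331875e-02 -1.55099033e-02  1.47756502e+00  1.01396324e-03
  1.68098304e+00 -1.18604567e+00]
225 230
165 170 (600, 600, 3)
```

View pics/w1c.png

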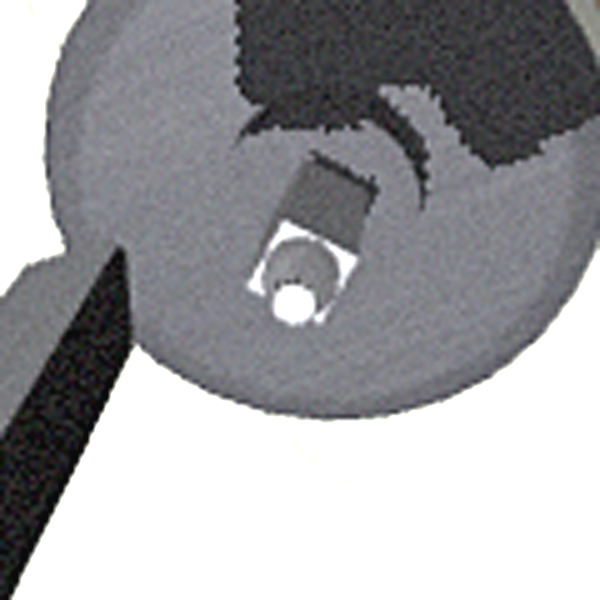

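The square shoulder's corners are clear in the crop at (286,222), (357,260), (322,324) and (248,288), with the tip at (293,304). Image pixel = 165/170 + crop/5.

```bash
python3 - <<'E'
from h import *
c=np.load("c1.npy",allow_pickle=True).item()
g=lambda x,y,z: atz(c,165+(x+.5)/5-.5,170+(y+.5)/5-.5,z)
P=np.array([g(x,y,.087) for x,y in[(286,222),(357,260),(322,324),(248,288)]]);e=np.roll(P,-1,0)-P
print(P.mean(0),np.degrees(np.arctan2(e[:,1],e[:,0]))%90,np.hypot(e[:,0],e[:,1])); print(g(293,304,.105))
E
```

```text
[0.53039678 0.04237325 0.087     ] [41.44773392 44.13466003 43.34477621 42.06330668] [0.01953241 0.01925277 0.02023222 0.01990251]
[0.52977131 0.04206573 0.105     ]
```

>>> {"fn": "arm_command", "kwargs": {"targets": [[-0.011, 0.08, 0, 0], [-0.022, 0.16, 0, 0], [-0.034, 0.24, 0, 0], [-0.046, 0.32, 0, 0], [-0.054, 0.38, 0, 0], [-0.057, 0.403, 0, 0], [-0.057, 0.403, 0, 0], [-0.057, 0.403, 0, 0]]}}

```text
time: 2.2
tool_pos: [0.4663, 0.2926, 0.2056]
ee_rot: [-3.141, 0.0, 2.829]
wrist_force: [0.3, -0.9, 0.5]
width: 0.0941
finger_force: 0.0
```

```bash
python3 - <<'E'
from h import *
a=cam("scene");b=cam("side")
for p in[(318,185),(300,220),(290,215)]:print(atz(a,*p,.01))
print(atz(b,170,220,.01))
o=robot.get_obs();c=cam("wrist");im=robot.snapshot("wrist")[:,:,::-1]
print(o["time"],o["tool_pos"],o["ee_rot"]); np.save("c2.npy",c,allow_pickle=True)
u,v=proj(c,[.4665,.292,.03]).round().astype(int);print(u,v)
cv2.imwrite("pics/w2.png",im)
print(max(u-75,0),max(v-75,0))
k=cv2.resize(im[max(v-75,0):v+75,max(u-75,0):u+75],None,fx=4,fy=4,interpolation=cv2.INTER_CUBIC)
cv2.imwrite("pics/w2c.png",k)
E
```

```text
[0.40831001 0.17774704 0.01      ]
[0.58039474 0.17566959 0.01      ]
[0.57397811 0.13833757 0.01      ]
[0.40604803 0.17279125 0.01      ]
2.2 [0.46629987 0.29256157 0.20555791] [-3.14070568e+00  3.35428508e-04  2.82854070e+00]
254 174
179 99
```

View pics/w2c.png

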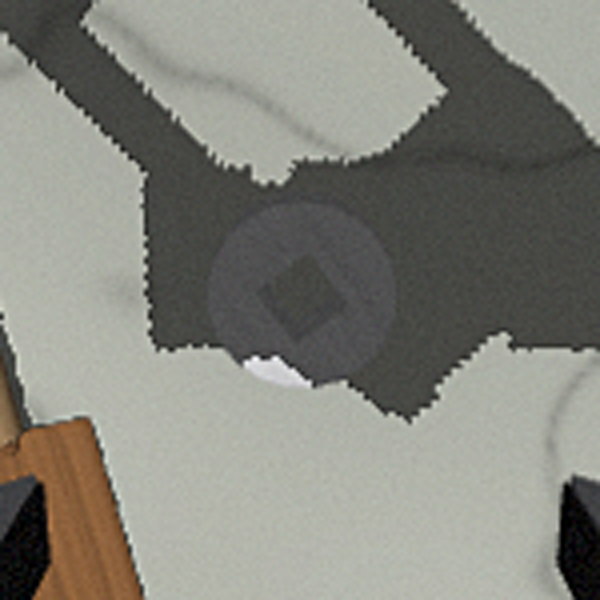

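The collar is in the gripper's shadow. Its bore corners in the crop are (307,252), (347,302), (300,343) and (257,292), its outline is centred at about (302,294), and the paddle corner is at (95,420).

```bash
python3 - <<'E'
from h import *
c=np.load("c2.npy",allow_pickle=True).item()
g=lambda x,y,z: atz(c,179+(x+.5)/4-.5,99+(y+.5)/4-.5,z)
P=np.array([g(x,y,.03) for x,y in[(307,252),(347,302),(300,343),(257,292)]]);e=np.roll(P,-1,0)-P
print(P.mean(0),np.degrees(np.arctan2(e[:,1],e[:,0]))%90,np.hypot(e[:,0],e[:,1])); print(g(302,294,.03),g(95,420,.008))
# two-view height check: wrist + scene
a=cam("scene");print(tri([(ray(c,179+302.5/4-.5,99+294.5/4-.5)),ray(a,345.4,202.9)]))
E
```

```text
[0.46471452 0.29298408 0.03      ] [20.37062561 24.17001754 21.07344766 21.05652255] [0.02208388 0.02170137 0.02326098 0.02194057]
[0.46345747 0.29311975 0.03      ] [0.4903823  0.20256271 0.008     ]
[0.46428459 0.29218791 0.02642785]
```

>>> {"fn": "arm_command", "kwargs": {"targets": [[-0.003, 0, -0.08, 0], [-0.003, 0, -0.16, 0], [-0.003, 0, -0.24, 0], [-0.003, 0, -0.3, 0], [-0.003, 0, -0.35, 0], [-0.003, 0, -0.38, 0], [-0.003, 0, -0.396, 0], [-0.003, 0, -0.396, 0]]}}

```text
time: 2.92
tool_pos: [0.4648, 0.2899, 0.0055]
ee_rot: [-3.138, -0.003, 2.824]
wrist_force: [0.1, 0.2, 0.6]
width: 0.0939
finger_force: 0.0
```

>>> {"fn": "arm_command", "kwargs": {"targets": [[0, 0, 0, 0], [0, 0, 0, 0], [0, 0, 0, 0], [0, 0, 0, 0], [0, 0, 0, 0], [0, 0, 0, 0]], "claw": 1}}

```text
time: 3.42
tool_pos: [0.4664, 0.2923, 0.0087]
ee_rot: [3.141, 0.002, 2.826]
wrist_force: [-0.3, -1.7, 3.4]
width: 0.0639
finger_force: 29.9
```

>>> {"fn": "arm_command", "kwargs": {"targets": [[0, 0, 0.05, 0], [0, 0, 0.12, 0], [0, 0, 0.19, 0.02], [0.01, -0.04, 0.25, 0.05], [0.028, -0.11, 0.26, 0.08], [0.047, -0.18, 0.26, 0.11], [0.065, -0.25, 0.26, 0.14], [0.084, -0.32, 0.26, 0.17]]}}

```text
time: 4.08
tool_pos: [0.5074, 0.1308, 0.1372]
ee_rot: [3.141, -0.0, -3.097]
wrist_force: [0.9, -0.4, -2.5]
width: 0.0642
finger_force: 29.9
```

>>> {"fn": "arm_command", "kwargs": {"targets": [[0.018, -0.07, 0, 0.0075], [0.034, -0.13, 0, 0.0075], [0.043, -0.165, 0, 0.0075], [0.047, -0.18, 0, 0.0075], [0.047, -0.18, 0, 0.0075], [0.047, -0.18, 0, 0.0075]]}}

```text
time: 4.58
tool_pos: [0.5308, 0.0428, 0.137]
ee_rot: [3.14, -0.001, -3.086]
wrist_force: [0.5, 1.0, -2.1]
width: 0.064
finger_force: 29.9
```

```bash
python3 - <<'E'
from h import *
o=robot.get_obs();print(o["time"],o["tool_pos"],o["ee_rot"],o["wrist_force"],o["width"])
a=robot.snapshot("scene")[:,:,::-1];b=robot.snapshot("side")[:,:,::-1];w=robot.snapshot("wrist")[:,:,::-1]
cr=lambda im,u,v,r:cv2.resize(im[v-r:v+r,u-r:u+r],(400,400),interpolation=cv2.INTER_CUBIC)
m=np.hstack([cr(a,268,180,25),cr(b,226,195,25)])
cv2.imwrite("pics/m3.png",cv2.convertScaleAbs(m,alpha=1.5));cv2.imwrite("pics/w3.png",w)
E
```

```text
4.5833 [0.53079963 0.04280501 0.1369883 ] [ 3.14030717e+00 -1.19521004e-03 -3.08579822e+00] [ 0.5439262   0.95697366 -2.12791838] 0.06400419807289975
```

View pics/m3.png

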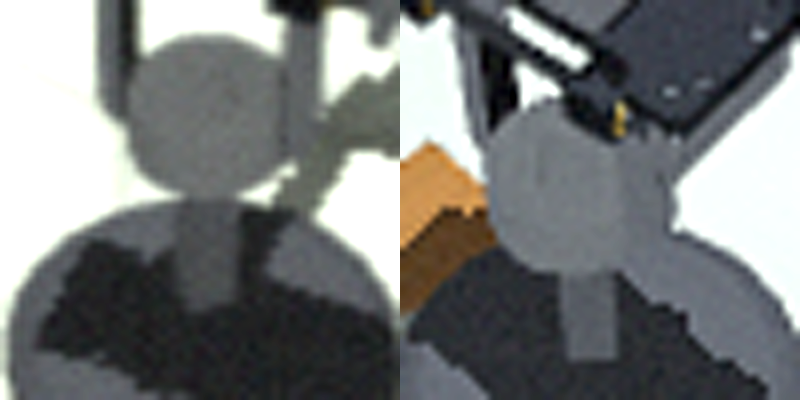

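Both views show the collar held above the spindle, but it is in shadow, so tilt can't be judged. I'll look through the wrist camera.

```bash
python3 - <<'E'
from h import *
w=cv2.imread("pics/w3.png");cv2.imwrite("pics/w3c.png",cv2.resize(cv2.convertScaleAbs(w[140:380,130:390],alpha=2),None,fx=2.4,fy=2.4,interpolation=cv2.INTER_CUBIC))
E
```

```text
(no output)
```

View pics/w3c.png

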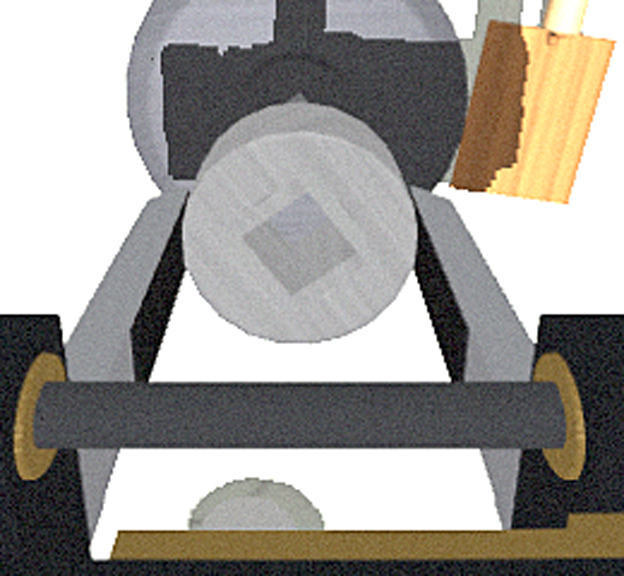

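The collar is held level between the fingers. Its bore corners in the crop are (300,192), (355,248), (296,294) and (243,240).

```bash
python3 - <<'E'
from h import *
c=cam("wrist")
g=lambda x,y,z: atz(c,130+(x+.5)/2.4-.5,140+(y+.5)/2.4-.5,z)
P=np.array([g(x,y,.159) for x,y in[(300,192),(355,248),(296,294),(243,240)]]);e=np.roll(P,-1,0)-P
print(P.mean(0),np.degrees(np.arctan2(e[:,1],e[:,0]))%90,np.hypot(e[:,0],e[:,1]),g(300,237,.159),robot.get_obs()["tool_pos"])
E
```

```text
[0.52932529 0.04350062 0.159     ] [45.513738   44.83203453 43.95240668 45.60295529] [0.02255799 0.02175383 0.02227452 0.02114541] [0.52712106 0.04377705 0.159     ] [0.53084547 0.04357655 0.13737527]
```

>>> {"fn": "arm_command", "kwargs": {"targets": [[0.001, -0.001, -0.015, -0.01], [0.002, -0.002, -0.03, -0.0125], [0.002, -0.002, -0.04, -0.0125], [0.002, -0.002, -0.05, -0.0125], [0.002, -0.002, -0.06, -0.0125], [0.002, -0.002, -0.068, -0.0125], [0.002, -0.002, -0.068, -0.0125]]}}

```text
time: 5.32
tool_pos: [0.5315, 0.0411, 0.1021]
ee_rot: [3.141, -0.002, -3.112]
wrist_force: [-0.0, -0.6, -2.0]
width: 0.0639
finger_force: 29.9
```

>>> {"fn": "arm_command", "kwargs": {"targets": [[0, 0, -0.004, 0], [0, 0, -0.008, 0], [0, 0, -0.012, 0], [0, 0, -0.016, 0], [0, 0, -0.02, 0], [0, 0, -0.02, 0]]}}

```text
time: 5.82
tool_pos: [0.5327, 0.0411, 0.095]
ee_rot: [3.142, 0.002, -3.112]
wrist_force: [-1.7, -0.5, 4.1]
width: 0.0641
finger_force: 29.9
```

>>> {"fn": "arm_command", "kwargs": {"targets": [[0, 0, -0.002, 0], [0, 0, -0.004, 0], [0, 0, -0.004, 0]]}}

```text
time: 6.07
tool_pos: [0.5329, 0.0411, 0.0947]
ee_rot: [-3.142, 0.003, -3.112]
wrist_force: [-4.3, 0.3, 10.2]
width: 0.0641
finger_force: 29.9
```

>>> {"fn": "arm_command", "kwargs": {"targets": [[-0.002, 0, 0, 0], [-0.004, 0, 0, 0], [-0.004, 0, 0, 0]]}}

```text
time: 6.32
tool_pos: [0.5325, 0.0411, 0.0948]
ee_rot: [-3.141, 0.007, -3.112]
wrist_force: [-0.3, 0.7, 6.7]
width: 0.0643
finger_force: 29.9
```

>>> {"fn": "arm_command", "kwargs": {"targets": [[0, 0, 0, 0.01], [0, 0, 0, 0.02], [0, 0, 0, 0.03], [0, 0, 0, 0.03]]}}

```text
time: 6.65
tool_pos: [0.5302, 0.0413, 0.0909]
ee_rot: [3.141, -0.0, -3.048]
wrist_force: [0.5, 0.5, -2.3]
width: 0.0644
finger_force: 29.9
```

It dropped with the force gone, so I'll lower it gently.

>>> {"fn": "arm_command", "kwargs": {"targets": [[0, 0, -0.008, 0], [0, 0, -0.016, 0], [0, 0, -0.024, 0], [0, 0, -0.024, 0]]}}

```text
time: 6.98
tool_pos: [0.5301, 0.0415, 0.0781]
ee_rot: [3.141, -0.001, -3.049]
wrist_force: [2.6, 1.2, -3.5]
width: 0.0642
finger_force: 29.9
```

>>> {"fn": "arm_command", "kwargs": {"targets": [[0, 0, -0.01, 0], [0, 0, -0.02, 0], [0, 0, -0.03, 0], [0, 0, -0.04, 0], [0, 0, -0.046, 0], [0, 0, -0.05, 0], [0, 0, -0.054, 0], [0, 0, -0.054, 0]]}}

```text
time: 7.65
tool_pos: [0.5303, 0.0412, 0.0521]
ee_rot: [3.141, 0.0, -3.049]
wrist_force: [3.7, 0.6, -4.9]
width: 0.0644
finger_force: 29.9
```

>>> {"fn": "arm_command", "kwargs": {"targets": [[0, 0, -0.003, 0], [0, 0, -0.006, 0], [0, 0, -0.009, 0], [0, 0, -0.009, 0]]}}

```text
time: 7.98
tool_pos: [0.5305, 0.0411, 0.0507]
ee_rot: [3.142, 0.001, -3.049]
wrist_force: [-2.5, 1.4, 8.8]
width: 0.0644
finger_force: 29.9
```

>>> {"fn": "arm_command", "kwargs": {"targets": [[0, 0, 0.004, 0], [0, 0, 0.004, 0], [0, 0, 0.004, 0], [0, 0, 0.004, 0], [0, 0, 0.004, 0]], "claw": 0}}

```text
time: 8.4
tool_pos: [0.5298, 0.0409, 0.0495]
ee_rot: [-3.141, -0.001, -3.049]
wrist_force: [-0.4, -0.2, -0.6]
width: 0.0926
finger_force: 0.0
```

>>> {"fn": "arm_command", "kwargs": {"targets": [[0, 0, 0.03, 0], [0, 0, 0.08, 0], [0, 0, 0.16, 0], [0, 0, 0.24, 0], [0, -0.02, 0.3, -0.05], [-0.02, -0.08, 0.31, -0.1], [-0.04, -0.155, 0.31, -0.15], [-0.06, -0.23, 0.31, -0.2]]}}

```text
time: 9.07
tool_pos: [0.5003, -0.0747, 0.2061]
ee_rot: [-3.142, 0.002, 2.812]
wrist_force: [1.0, -0.5, -0.4]
width: 0.0943
finger_force: 0.0
```

>>> {"fn": "arm_command", "kwargs": {"targets": [[-0.02, -0.078, 0, -0.05], [-0.04, -0.156, 0, -0.1], [-0.06, -0.234, 0, -0.15], [-0.08, -0.31, 0, -0.175], [-0.1, -0.39, 0, -0.175], [-0.115, -0.44, 0, -0.175], [-0.12, -0.47, 0, -0.175], [-0.12, -0.47, 0, -0.175]]}}

```text
time: 9.73
tool_pos: [0.4393, -0.3113, 0.2042]
ee_rot: [-3.141, -0.001, 2.445]
wrist_force: [0.6, 0.5, 0.2]
width: 0.0939
finger_force: 0.0
```

```bash
python3 - <<'E'
from h import *
o=robot.get_obs();c=cam("wrist");w=robot.snapshot("wrist")[:,:,::-1]
a=robot.snapshot("scene")[:,:,::-1]
print(o["time"],o["tool_pos"],o["ee_rot"],o["joint_positions"][5]); np.save("c4.npy",c,allow_pickle=True)
u,v=proj(c,[.44,-.31,.05]).round().astype(int);print(u-70,v-75)
k=cv2.resize(w[v-75:v+75,u-70:u+70],None,fx=4,fy=4,interpolation=cv2.INTER_CUBIC)
s=cv2.resize(a[165:215,245:270+23],None,fx=5,fy=5,interpolation=cv2.INTER_CUBIC); m=np.zeros((600,800,3),np.uint8);m[:,:560]=k;m[:s.shape[0],560:]=s[:,:240]
cv2.imwrite("pics/w4.png",cv2.convertScaleAbs(m,alpha=1.4))
E
```

```text
9.7333 [ 0.43926126 -0.31133138  0.20421849] [-3.14102553e+00 -1.08517732e-03  2.44462972e+00] -1.595412289085801
186 103
```

View pics/w4.png

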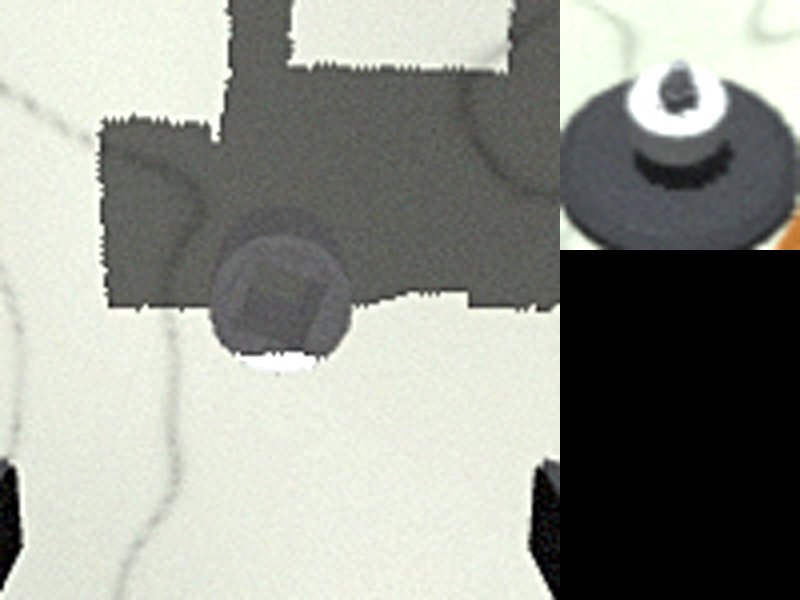

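The collar sits flat on the boss. The sleeve's top outline is centred at (281,303) in the crop, with bore corners at about (261,263), (326,288), (303,350) and (241,326).

```bash
python3 - <<'E'
from h import *
c=np.load("c4.npy",allow_pickle=True).item();a=cam("scene");b=cam("side")
G=lambda x,y:(186+(x+.5)/4-.5,103+(y+.5)/4-.5)
P=np.array([atz(c,*G(x,y),.06) for x,y in[(261,263),(326,288),(303,350),(241,326)]]);e=np.roll(P,-1,0)-P
print(P.mean(0),np.degrees(np.arctan2(e[:,1],e[:,0]))%90,np.hypot(e[:,0],e[:,1])); print(atz(c,*G(281,303),.06))
print(tri([ray(c,*G(281,303)),ray(a,190.4,142.6),ray(b,294.1,298)]))
for p in[(257,275),(292,242)]:print(atz(b,*p,.01))
E
```

```text
[ 0.43993557 -0.30895599  0.06      ] [28.58226191 30.85317079 28.07036807 32.53616378] [0.02176478 0.02139843 0.02114872 0.02124324]
[ 0.43857208 -0.30853839  0.06      ]
[ 0.43932798 -0.30925961  0.05917478]
[ 0.44336756 -0.17067198  0.01      ]
[ 0.60024346 -0.17883953  0.01      ]
```

>>> {"fn": "arm_command", "kwargs": {"targets": [[0, 0.004, -0.08, 0], [0, 0.004, -0.16, 0], [0, 0.004, -0.24, 0], [0, 0.004, -0.3, 0], [0, 0.004, -0.34, 0], [0, 0.004, -0.36, 0], [0, 0.004, -0.368, 0], [0, 0.004, -0.368, 0]]}}

```text
time: 10.5
tool_pos: [0.4408, -0.3057, 0.021]
ee_rot: [3.141, -0.001, 2.451]
wrist_force: [0.6, -0.3, -0.2]
width: 0.0938
finger_force: 0.0
```

>>> {"fn": "arm_command", "kwargs": {"targets": [[0, 0, 0, 0], [0, 0, 0, 0], [0, 0, 0, 0], [0, 0, 0, 0], [0, 0, 0, 0], [0, 0, 0, 0], [0, 0, 0, 0], [0, 0, 0, 0]], "claw": 1}}

```text
time: 11.17
tool_pos: [0.44, -0.3074, 0.0212]
ee_rot: [-3.141, 0.0, 2.449]
wrist_force: [-0.9, -0.1, 0.2]
width: 0.046
finger_force: 30.0
```

>>> {"fn": "arm_command", "kwargs": {"targets": [[0, 0, 0.05, 0], [0, 0, 0.12, 0], [0, 0, 0.19, 0], [0.01, 0.04, 0.25, 0.04], [0.028, 0.11, 0.26, 0.08], [0.047, 0.18, 0.26, 0.1], [0.065, 0.25, 0.26, 0.121], [0.083, 0.32, 0.26, 0.121]]}}

```text
time: 11.83
tool_pos: [0.4815, -0.1453, 0.1506]
ee_rot: [3.141, -0.001, 2.703]
wrist_force: [1.2, -0.3, -2.1]
width: 0.046
finger_force: 30.0
```

>>> {"fn": "arm_command", "kwargs": {"targets": [[0.019, 0.075, 0, 0], [0.038, 0.15, 0, 0], [0.057, 0.225, 0, 0], [0.075, 0.29, 0, 0], [0.09, 0.345, 0, 0], [0.098, 0.38, 0, 0], [0.098, 0.38, 0, 0], [0.098, 0.38, 0, 0]]}}

```text
time: 12.5
tool_pos: [0.5302, 0.0438, 0.15]
ee_rot: [-3.14, -0.002, 2.704]
wrist_force: [0.7, -0.0, -2.4]
width: 0.0466
finger_force: 30.0
```

```bash
python3 - <<'E'
from h import *
o=robot.get_obs();c=cam("wrist");w=robot.snapshot("wrist")[:,:,::-1]
print(o["time"],o["tool_pos"],o["ee_rot"],o["wrist_force"],o["width"]); np.save("c5.npy",c,allow_pickle=True)
cv2.imwrite("pics/w5.png",cv2.resize(cv2.convertScaleAbs(w[150:300,170:340],alpha=2),None,fx=4,fy=4,interpolation=cv2.INTER_CUBIC))
E
```

```text
12.5 [0.53018211 0.04376999 0.15000166] [-3.14035392e+00 -1.72950256e-03  2.70436500e+00] [ 0.71813559 -0.03098894 -2.40600622] 0.04662349703670162
```

View pics/w5.png

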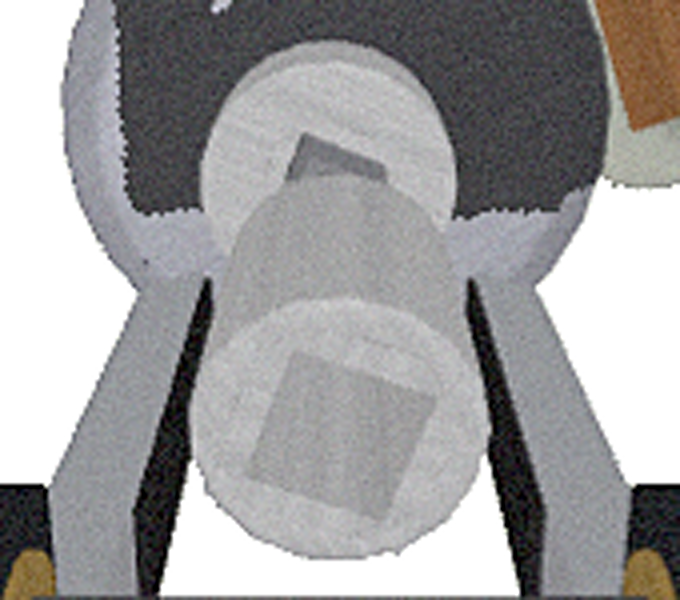

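The sleeve bore corners in the crop are (292,351), (435,397), (380,521) and (249,478). The collar's bore edge runs from (305,133) to (386,166), and the collar outline spans x 201 to 456.

```bash
python3 - <<'E'
from h import *
c=np.load("c5.npy",allow_pickle=True).item()
g=lambda x,y,z: atz(c,170+(x+.5)/4-.5,150+(y+.5)/4-.5,z)
P=np.array([g(x,y,.189) for x,y in[(292,351),(435,397),(380,521),(249,478)]]);e=np.roll(P,-1,0)-P
print(P.mean(0),np.degrees(np.arctan2(e[:,1],e[:,0]))%90,np.hypot(e[:,0],e[:,1]),g(340,428,.189))
q=g(386,166,.072)-g(305,133,.072);print(np.degrees(np.arctan2(q[1],q[0]))%90,np.hypot(*q[:2]))
q=g(305,133,.072)-g(288,178,.072);print(np.degrees(np.arctan2(q[1],q[0]))%90)
print((g(201,180,.072)+g(456,180,.072))/2, g(330,62,.072))
E
```

```text
[0.53120584 0.0432529  0.189     ] [45.27598613 44.63283396 44.08469965 47.18827746] [0.02240645 0.02283255 0.02140735 0.02239852] [0.52970418 0.04412262 0.189     ]
41.953921483223844 0.022175372899144296
44.41007210359447
[0.52704014 0.0421899  0.072     ] [0.49965082 0.05552233 0.072     ]
```

>>> {"fn": "arm_command", "kwargs": {"targets": [[0, -0.002, -0.015, -0.01], [0, -0.003, -0.03, -0.0125], [0, -0.003, -0.042, -0.0125], [0, -0.003, -0.054, -0.0125], [0, -0.003, -0.064, -0.0125], [0, -0.003, -0.072, -0.0125], [0, -0.003, -0.076, -0.0125], [0, -0.003, -0.076, -0.0125]]}}

```text
time: 13.22
tool_pos: [0.5304, 0.0416, 0.1123]
ee_rot: [-3.141, -0.001, 2.676]
wrist_force: [0.3, 0.9, -2.3]
width: 0.0462
finger_force: 30.0
```

>>> {"fn": "arm_command", "kwargs": {"targets": [[0, 0, -0.003, 0], [0, 0, -0.006, 0], [0, 0, -0.009, 0], [0, 0, -0.012, 0], [0, 0, -0.012, 0]]}}

```text
time: 13.63
tool_pos: [0.5311, 0.0417, 0.1079]
ee_rot: [3.141, 0.001, 2.676]
wrist_force: [-1.6, -0.8, 2.2]
width: 0.0461
finger_force: 30.0
```

>>> {"fn": "arm_command", "kwargs": {"targets": [[-0.002, 0, -0.001, 0], [-0.002, 0, -0.003, 0.008], [-0.002, 0, -0.003, 0.016], [-0.002, 0, -0.003, 0.016]]}}

```text
time: 13.97
tool_pos: [0.5312, 0.0419, 0.1075]
ee_rot: [3.139, 0.004, 2.711]
wrist_force: [-0.2, 0.2, 5.5]
width: 0.046
finger_force: 30.0
```

>>> {"fn": "arm_command", "kwargs": {"targets": [[0, 0, 0, 0.008], [0, 0, 0, 0.016], [0, 0, 0, 0.024], [0, 0, 0, 0.024]]}}

```text
time: 14.3
tool_pos: [0.5309, 0.0421, 0.1073]
ee_rot: [3.139, 0.003, 2.761]
wrist_force: [0.5, 1.6, 5.5]
width: 0.0465
finger_force: 30.0
```

>>> {"fn": "arm_command", "kwargs": {"targets": [[0, 0.001, 0, 0], [0, 0.002, 0, 0], [0, 0.002, 0, 0]]}}

```text
time: 14.55
tool_pos: [0.5298, 0.0425, 0.1057]
ee_rot: [-3.141, 0.001, 2.76]
wrist_force: [0.0, -1.0, -2.6]
width: 0.046
finger_force: 30.0
```

>>> {"fn": "arm_command", "kwargs": {"targets": [[0, 0, 0, -0.012], [0, 0, 0, -0.024], [0, 0, 0, -0.036], [0, 0, 0, -0.036]]}}

```text
time: 14.88
tool_pos: [0.5289, 0.0425, 0.1041]
ee_rot: [-3.141, -0.002, 2.684]
wrist_force: [-0.5, 0.2, -2.0]
width: 0.046
finger_force: 30.0
```

It dropped in freely, so I'll lower it.

>>> {"fn": "arm_command", "kwargs": {"targets": [[0, 0, -0.004, 0.006], [0, 0, -0.008, 0.006], [0, 0, -0.012, 0.006], [0, 0, -0.016, 0.006], [0, 0, -0.016, 0.006]]}}

```text
time: 15.3
tool_pos: [0.5293, 0.0426, 0.0967]
ee_rot: [-3.141, -0.001, 2.697]
wrist_force: [0.2, -0.5, -2.1]
width: 0.0463
finger_force: 30.0
```

>>> {"fn": "arm_command", "kwargs": {"targets": [[0, 0, -0.003, 0], [0, 0, -0.006, 0], [0, 0, -0.006, 0]]}}

```text
time: 15.55
tool_pos: [0.5296, 0.0426, 0.0942]
ee_rot: [-3.142, -0.0, 2.697]
wrist_force: [-0.4, -0.1, -2.7]
width: 0.0463
finger_force: 30.0
```

>>> {"fn": "arm_command", "kwargs": {"targets": [[0, 0, -0.003, 0], [0, 0, -0.006, 0], [0, 0, -0.006, 0]]}}

```text
time: 15.8
tool_pos: [0.53, 0.0426, 0.0932]
ee_rot: [3.141, 0.001, 2.697]
wrist_force: [-2.7, 0.2, 4.4]
width: 0.0462
finger_force: 30.0
```

Contact came at the predicted home height. I'll release and retreat straight up.

>>> {"fn": "arm_command", "kwargs": {"targets": [[0, 0, 0, 0], [0, 0, 0.002, 0], [0, 0, 0.002, 0], [0, 0, 0.002, 0], [0, 0, 0.002, 0], [0, 0, 0.002, 0]], "claw": 0}}

```text
time: 16.3
tool_pos: [0.5297, 0.0426, 0.0923]
ee_rot: [-3.142, -0.0, 2.697]
wrist_force: [0.4, -0.3, -0.0]
width: 0.0828
finger_force: 0.0
```

>>> {"fn": "arm_command", "kwargs": {"targets": [[0, 0, 0.03, 0], [0, 0, 0.08, 0], [0, 0, 0.16, 0], [0, 0, 0.22, 0], [0, 0, 0.26, 0], [-0.06, -0.06, 0.26, 0], [-0.12, -0.12, 0.26, 0], [-0.18, -0.18, 0.26, 0]]}}

```text
time: 16.97
tool_pos: [0.4407, -0.0463, 0.2228]
ee_rot: [-3.141, 0.001, 2.699]
wrist_force: [0.2, -1.6, 0.2]
width: 0.0938
finger_force: 0.0
```

```bash
python3 - <<'E'
from h import *
o=robot.get_obs();print(o["time"],o["tool_pos"],o["width"])
a=robot.snapshot("scene")[:,:,::-1];b=robot.snapshot("side")[:,:,::-1]
cr=lambda im,u,v,r:cv2.resize(im[v-r:v+r,u-r:u+r],(400,400),interpolation=cv2.INTER_CUBIC)
cv2.imwrite("pics/m6.png",cv2.convertScaleAbs(np.hstack([cr(a,268,185,28),cr(b,226,205,28)]),alpha=1.2))
A=cam("scene");B=cam("side")
print([((proj(c,[.5305,.0425,.132])-[u-28,v-28])*400/56+[k,0]).round() for c,u,v,k in((A,268,185,0),(B,226,205,400))])
E
```

```text
16.9667 [ 0.44068246 -0.04634563  0.22275334] 0.09378253318629798
[array([205., 103.]), array([576., 128.])]
```

View pics/m6.png

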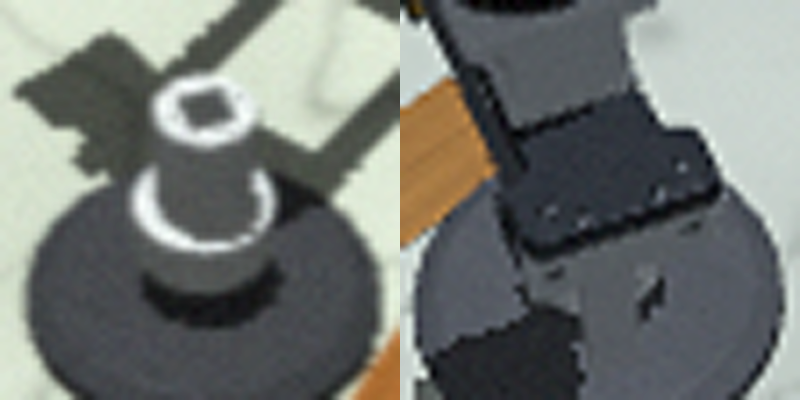

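The scene view shows the collar flat on the boss and the sleeve flat on the collar. The sleeve's top is centred at (205,107) in the crop; I predicted (205,103) for home. The gripper is clear.

```bash
python3 -c "
from bench import robot
print(robot.close_job())"
```

```text
the job is handed in; nothing more can be done
None
```

The collar is home on the base and the sleeve is home on the collar, released with the gripper clear, and the job was handed in at about 17 s with wrist forces no higher than about 10 N in the readings.

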